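Fold the funnel flat and latch it at the second stop

TASK

In the open spice drawer, press the raised leaf of the folding funnel down flat, then push its sliding latch by the thumb tab, from the spout end towards the wide mouth end, past the first click and fully home to the second stop. Push with the fingertips or the outside of the fingers only: do not pinch the tab, do not hook or grip the leaf, and leave the jars and everything else standing where they are.

Things in the scene. Friction and masses are not known exactly. Their poses are not given: they have to be found in the camera images.
- funnel: Folding aluminium funnel on a dark 190 x 230 x 10 mm holder plate fixed to the drawer floor (own x -75..115, y -115..115 mm); origin at floor level. Own +y runs from spout end to wide mouth end, +x from hinge side to latch side, z up. Fixed lower half and hinged upper leaf are flat plates (own x -48..45, y -20..85) tapering to a 24 mm spout that ends at y -108.
- leaf (a joint): Angle of the hinged upper leaf, rad: 0 = flat (hard stop), grows as it stands up, at most 1.0; starts at 0.45 to 0.8. Hinge line along the funnel's own y at own x -48 mm, 16.5 mm above the floor; its latch-side edge rises. Stiff hinge: stays where left; 2 to 5 N down on its outer half pushes it flat.
- leaf_hinge (a point): Point of the leaf's hinge line at the funnel's own y 0. The leaf is 6 mm thick, with two 10 mm ears on its free edge; flat, its top is 19.5 mm above the floor. A finger coming straight down at the funnel's own (7, 20) mm meets it at every start angle. Only its upper face is to be touched.
- leaf_edge (a point): Middle of the leaf's free edge, on its upper face, 93 mm from the hinge line; moves with the leaf.
- latch (a joint): Travel of the sliding latch, m, along the funnel's own +y: 0 = start stop, 0.028 = first detent (click), 0.056 = second stop (hard end); starts at 0 to 0.009. Friction 2.5 N; a spring plunger makes humps before (0.012 to 0.019) and after (0.030 to 0.037) the detent that take up to about 8 N to push over. Past 0.045 it stays wherever it is left.
- latch_slide (a point): Centre of the flat steel slide's top, 22 mm above the floor. The slide (24 x 60 mm) runs in an aluminium track along the leaf's free edge (own x 52..82, y -67..67 mm of the funnel; ends 24 mm high). Its lip towards the leaf, top 25 mm high, hooks one ear at the first click, both at the second stop. Outside the track, two steel marks show the tab's end places, a spring plunger (28 mm high) the click.
- tab_tip (a point): Top centre of the latch's upright thumb tab, 52 mm above the floor: 18 mm wide across the slide, 10 mm thick along it, standing 30 mm above the slide. Its rear face (spout side) is the one to push. At travel 0 it is at the funnel's own (67, -28) mm. Behind it (spout side) nothing is higher than 24 mm for 60 mm.
- rack: Bystander: fixed clear step rack with three rows of jars, 135 x 136 mm, up to 100 mm high, at the left or right of the drawer; origin under its centre.
- mortar: Bystander: white porcelain mortar, 108 mm across, 62 mm high; origin under its centre.
- pestle: Bystander: black steel pestle lying on its side, 22 mm thick, 130 mm long along its own y; origin under its middle.
- jar_a: Bystander: loose hexagonal glass jar with silver cap, 41 mm across corners, 52 mm high; origin under its centre.
- jar_b: Bystander: the same kind of jar, one of three loose ones round the funnel.
- jar_c: Bystander: the same kind of jar, one of three loose ones round the funnel.
- spoon: Bystander: steel spoon lying flat, 140 mm long along its own x.
- tin: Bystander: round steel tin, 60 mm across, 60 mm high; origin under its centre.

How it is judged:
By the outcome, as a careful person would: the job done as asked, in the order asked, and still so for the second after the job is handed in, with the robot touching nothing.
It also fails if it takes over 40 s, if anything falls off the work surface, if the arm or the gripper's body presses on something with over 40 N, if the wrist force passes 120 N, or if a joint passes its speed limit or range.

ROBOT

A 7-joint arm with a two-finger parallel gripper is mounted at the origin on the work surface. World frame = base frame: x ahead of the robot, y to its left, z up, the work surface at z = 0. Lengths are in m, angles in rad, forces in N, time in s.
With the tool pointing down it reaches from about 0.35 to 0.9 m from the base axis. Payload 8.1 kg.
Tool frame: the origin (TCP) lies at the very end of the fingers, on their centre line; the grasp point (between the pads) lies 19 mm behind it; x points along the fingers, y is the direction in which the jaws open and shut, and the axes are right-handed (so a half turn about x gives the same grasp; the last joint's range is limited). The gripper opens to 92 mm and grips with 3 to 60 N. Pads are 19 mm wide; open, the fingers measure 130 mm over their backs; the gripper's body (75 mm by 190 mm) begins 47 mm behind the grasp point.
Start: joints at [-1.31, 0.434, 0.025, 1.573, -0.012, 1.134, -0.075], TCP at [0.222, 0.584, 0.227] pointing down, gripper open.
Joint ranges: [-2.62, 2.62], [-0.44, 2.09], [-1.27, 1.32], [0.08, 2.57], [-1.32, 4.46], [0.12, 2], [-2.74, 2.74]. Speed limits (rad/s): [2.22, 2.22, 3.01, 3.01, 3.14, 3.14, 3.14].

INTERFACE

Orientations are given as a rotation vector (axis times angle).
In Python, from cell import arm gives the robot as it stands.
- The arm moves only by the tool servo_tool, never from a script. Its argument "plan" is a list of rows, each a list of 2 entries, a list of its own where there are three numbers: the shift along the world's x, y, z in cm, then the turn, a rotation vector about the world's x, y, z in degrees. A call has 1 to 12 rows; each row is the pose to reach, as a shift and turn from the pose measured when the call began; what a row does not reach only later rows make up. A row lasts 1/10 s, in which the tool goes at most 50 mm and 8.59 degrees, less where a joint would pass 70% of its speed; a pose out of reach is approached as far as the arm can. A call with a gripper value outside its range is refused whole. "grip" is the opening, from 0 (shut) to 1 (fully open), set as the call begins (left out, the last holds). The fingers move at their own pace and stop on an object; "squeeze" is the grip in N (left out, the last holds). Time passes only in rows, so rows that repeat a pose let the fingers close. It gives the time, the measured TCP pose, the force and the opening at its end, in the units of the state.
- arm.observe(): the state, without advancing time (a new reading comes with each control period).
- arm.get_image(name): name is "side" or "top"; returns a dict with "frame" (384x512x3 uint8, blue, green, red), "fx", "fy", "cx", "cy" (pixels), "position" and "rotation" of the camera in the world. Camera axes: x right, y down, z forward; pixel columns grow to the right and rows downward; lengths in m; the calibration is good to about 2 mm. A picture is of the moment at which its call begins. There is no depth.
- arm.sign_off(): hands the job in, once; it reports no verdict.
Trained networks look in a picture, given as the dict that the camera call returned (one of the last four; its "shot" number tells which), for a name from the list of things; names that differ only in an ending like _2 or _b are one class to them, and where a whole thing is asked for, a point or a joint stands for the part that bears it (a point fixed in the world has none). Each returns a list of dicts, best first, with "score" (0 to 1); they miss things now and then, are a little off and sometimes report something else, mostly with a low value. They report only what shows in the picture. A call takes as long as a camera call.
- arm.search_frame(picture, query): "at" ([column, row] in pixels, amid what is visible of it).
- arm.trace(picture, query): "pixels" (384x512 bool, what is visible of it) and "at" ([column, row] in pixels, amid what is visible of it).
The state is a dict: "clock": time; "joints": joint angles; "dq": joint speeds; "joint_efforts": joint torques, N m; "position": TCP position; "ee_rot": TCP orientation; "force": force on the tool from outside, world axes, zero at the start; "ft_torque": the same for the moment, N m; "width": opening from 0.0 (shut) to 1.0 (fully open).
Only numpy, scipy, OpenCV 4.12 (cv2) and the standard library are available. Lean on these libraries where they do the work, as an engineer would, in place of code of your own. Each camera call takes 0.05 s, during which the arm holds its last target.

## Working session

There is one attempt and no reset: what is moved stays moved. The work goes in short steps, Python scripts to look and compute and a tool call to move; the robot and the scene stay as the last step left them, time stands still between calls to the robot, and variables do not carry over. Pictures are saved under pics/ and viewed, and the job is handed in when it is done.

Besides the shell and the picture viewer there is one more tool, called as name(argument=value, ...) on one line, values as JSON. servo_tool: Moves the arm, as the interface text tells. Its arguments: {"type":"object","properties":{"plan":{"type":"array","items":{"type":"array"}},"grip":{"type":"number"},"squeeze":{"type":"number"}},"required":["plan"]}

```bash
ls; mkdir -p pics
cat > h.py <<'E'
import numpy as np, cv2
from cell import arm
def ray(p,uv):
    d=np.array([(uv[0]-p["cx"])/p["fx"],(uv[1]-p["cy"])/p["fy"],1.0])
    return np.array(p["position"]),np.array(p["rotation"])@d
def at_z(p,uv,z):
    o,d=ray(p,uv); return o+d*(z-o[2])/d[2]
def proj(p,X):
    c=np.array(p["rotation"]).T@(np.array(X)-np.array(p["position"]))
    return np.array([p["fx"]*c[0]/c[2]+p["cx"],p["fy"]*c[1]/c[2]+p["cy"]])
def tri(p1,a,p2,b):
    o1,d1=ray(p1,a);o2,d2=ray(p2,b)
    A=np.stack([d1,-d2],1);s=np.linalg.lstsq(A,o2-o1,rcond=None)[0]
    q1=o1+s[0]*d1;q2=o2+s[1]*d2
    return (q1+q2)/2,np.linalg.norm(q1-q2)
E
python3 - <<'E'
from h import *
np.set_printoptions(precision=4,suppress=True)
s=arm.observe();print({k:np.round(v,4) for k,v in s.items()})
P={}
for n in("top","side"):
    p=arm.get_image(n);P[n]=p
    print(n,np.array(p["position"]),np.array(p["rotation"]).tolist(),p["fx"],p["cx"],p["cy"])
    im=p["frame"].copy();cv2.imwrite(f"pics/{n}0.png",cv2.resize(im,(800,600),interpolation=cv2.INTER_CUBIC))
    for q in("funnel","leaf","leaf_hinge","leaf_edge","latch","latch_slide","tab_tip","jar_a","tin","mortar","rack","pestle","spoon"):
        r=arm.search_frame(p,q);print(n,q,[(np.round(x["at"],1).tolist(),round(x["score"],2)) for x in r[:4]])
E
```

```text
pics
{'clock': np.float64(0.0), 'joints': array([-1.3096,  0.4352,  0.025 ,  1.5741, -0.0116,  1.134 , -0.0751]), 'dq': array([ 0.0003,  0.0019,  0.0006,  0.0013, -0.0003, -0.0025,  0.0004]), 'joint_efforts': array([ -0.0004, -66.7855,   0.9846, -31.4457,  -0.0606,   0.0429,
         0.0002]), 'position': array([0.2222, 0.5836, 0.2259]), 'ee_rot': array([ 0.2843,  1.552 , -0.2867]), 'force': array([-1.1205, -0.2487, -0.3522]), 'ft_torque': array([ 0.0155,  0.038 , -0.0274]), 'width': np.float64(1.0)}
top [ 0.312  -0.0044  1.2874] [-2.094877099468053, 2.126259435542711, -0.2335165570947422] 398.6843955955386 249.21937341918527 187.83462983946356
top funnel [([258.4, 207.6], 0.93)]
top leaf [([256.7, 213.5], 0.63)]
top leaf_hinge [([257.0, 215.3], 0.62)]
top leaf_edge []
top latch [([264.7, 189.5], 0.54)]
top latch_slide [([266.6, 191.3], 0.74)]
top tab_tip [([266.7, 191.7], 0.75), ([119.0, 170.4], 0.44)]
top jar_a [([267.4, 166.1], 0.53), ([306.8, 208.9], 0.46)]
top tin [([383.8, 247.6], 0.58)]
top mortar [([378.4, 170.0], 0.65)]
top rack [([120.2, 175.3], 0.94)]
top pestle [([274.4, 131.9], 0.82)]
top spoon [([207.1, 142.8], 0.54)]
side [ 0.472  -0.6744  0.8843] [-2.457241114870797, 0.20546865234681697, -0.07066544548819924] 379.21655967166015 254.48209708692167 194.11155477776487
side funnel [([233.0, 215.8], 0.71)]
side leaf [([226.9, 206.8], 0.76), ([254.6, 216.5], 0.73)]
side leaf_hinge [([226.2, 205.9], 0.64)]
side leaf_edge [([226.7, 208.6], 0.8)]
side latch [([254.6, 215.3], 0.74)]
side latch_slide [([254.3, 216.5], 0.47)]
side tab_tip [([254.4, 218.6], 0.5)]
side jar_a [([241.9, 261.8], 0.82), ([234.2, 168.8], 0.52), ([286.3, 214.5], 0.47)]
side tin [([198.8, 363.6], 0.65)]
side mortar [([310.5, 335.3], 0.69)]
side rack [([254.3, 107.6], 0.86)]
side pestle [([330.3, 225.1], 0.52)]
side spoon [([301.7, 162.2], 0.71)]
```

```bash
sed -i 's/np.array(p\["rotation"\])/RM(p)/g' h.py; sed -i '2a from scipy.spatial.transform import Rotation as R\ndef RM(p): return R.from_rotvec(p["rotation"]).as_matrix()' h.py; head -12 h.py
```

```text
import numpy as np, cv2
from cell import arm
from scipy.spatial.transform import Rotation as R
def RM(p): return R.from_rotvec(p["rotation"]).as_matrix()
def ray(p,uv):
    d=np.array([(uv[0]-p["cx"])/p["fx"],(uv[1]-p["cy"])/p["fy"],1.0])
    return np.array(p["position"]),RM(p)@d
def at_z(p,uv,z):
    o,d=ray(p,uv); return o+d*(z-o[2])/d[2]
def proj(p,X):
    c=RM(p).T@(np.array(X)-np.array(p["position"]))
    return np.array([p["fx"]*c[0]/c[2]+p["cx"],p["fy"]*c[1]/c[2]+p["cy"]])
```

View pics/top0.png

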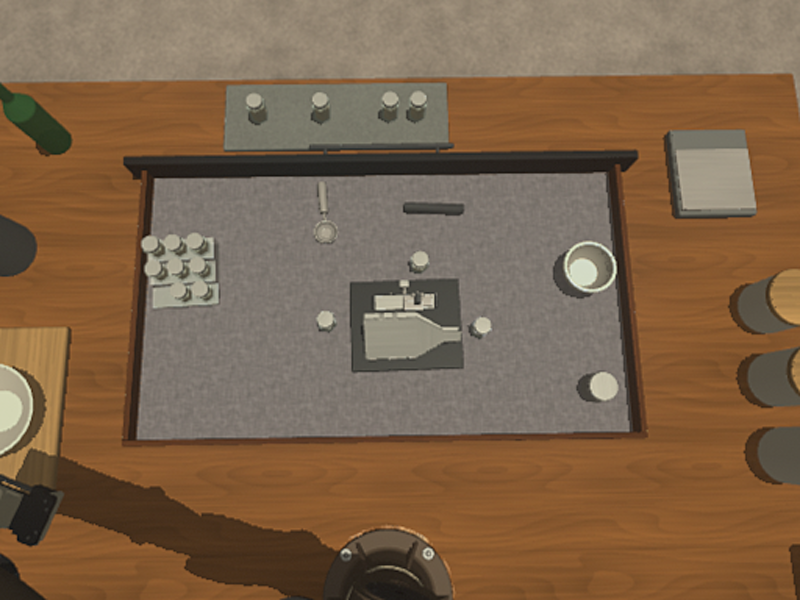

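View pics/side0.png

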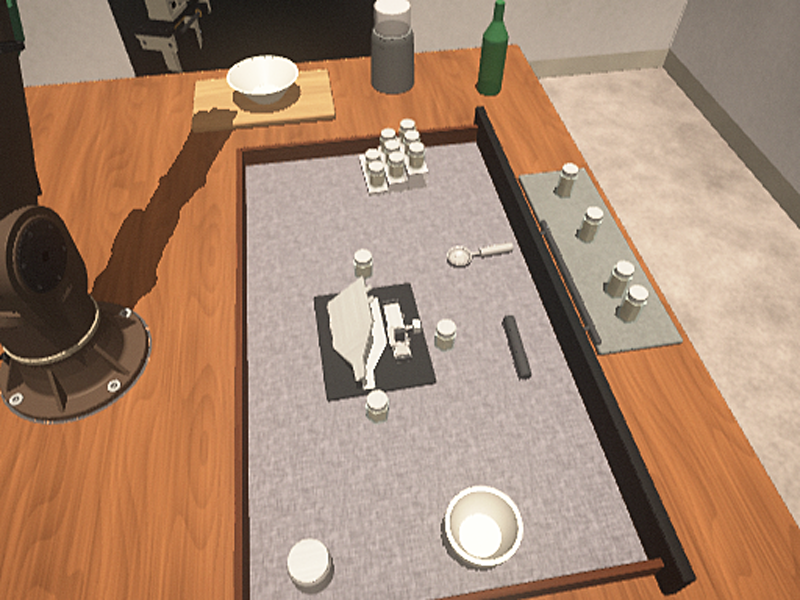

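Run:
```python
from h import *
p=arm.get_image("top");im=p["frame"][170:250,210:320]
cv2.imwrite("pics/top1.png",cv2.resize(im,None,fx=7,fy=7,interpolation=cv2.INTER_CUBIC))
p=arm.get_image("side");im=p["frame"][155:270,190:300]
cv2.imwrite("pics/side1.png",cv2.resize(im,None,fx=5,fy=5,interpolation=cv2.INTER_CUBIC))
```

```text
(no output)
```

View pics/top1.png

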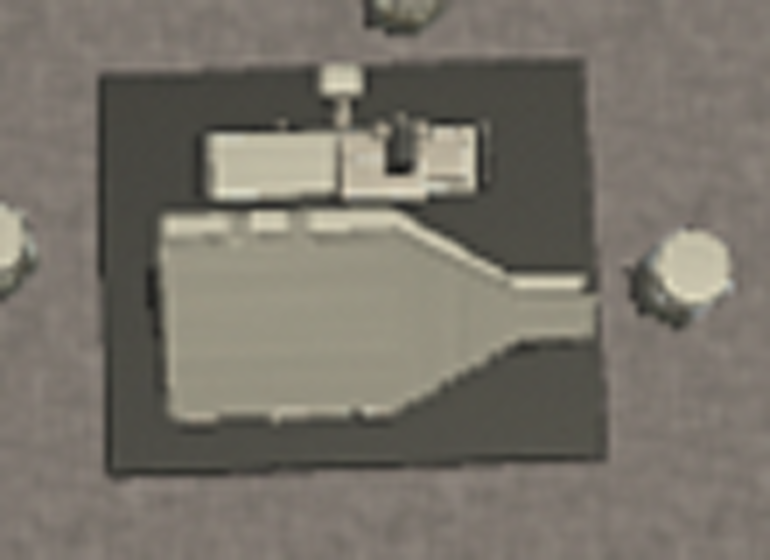

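View pics/side1.png

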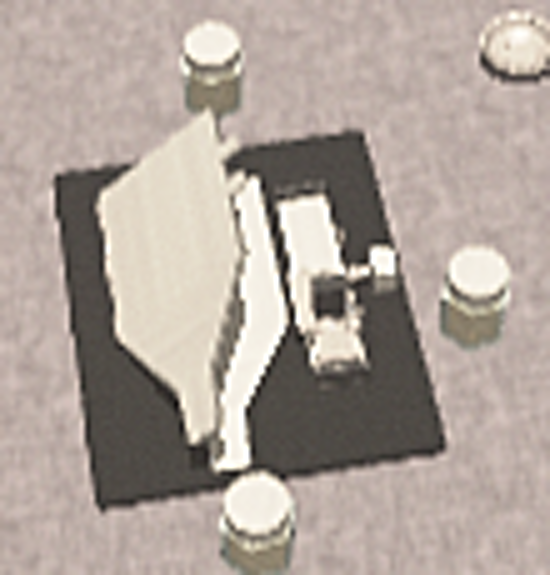

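```bash
cat > fit.py <<'E'
from h import *
from scipy.optimize import least_squares
def fit():
    T=arm.get_image("top");S=arm.get_image("side")
    own=np.array([[115,115],[115,-115],[-75,-115],[-75,115]])/1000
    f=lambda a,k,o:(np.array(a)+.5)/k-.5+np.array(o)
    t=f([[100,75],[583,60],[606,460],[108,474]],7,[210,170])
    s=f([[362,131],[443,452],[100,508],[57,177]],5,[190,155])
    def W(v,P):
        c,n=np.cos(v[2]),np.sin(v[2]);P=np.atleast_2d(P)
        return np.stack([v[0]+c*P[:,0]-n*P[:,1],v[1]+n*P[:,0]+c*P[:,1],v[3]+P[:,2]],1)
    def res(v):
        X=W(v,np.c_[own,np.full(4,.01)])
        return np.concatenate([np.array([proj(T,x) for x in X])-t,np.array([proj(S,x) for x in X])-s]).ravel()
    r=least_squares(res,[.45,0,0,0]);return T,S,r,W
E
python3 - <<'E'
from fit import *
np.set_printoptions(precision=4,suppress=True)
T,S,r,W=fit();v=r.x;print(v,"yaw deg",np.degrees(v[2]));print(r.fun.reshape(-1,2))
J=r.jac;print("std",np.sqrt(np.diag(np.linalg.inv(J.T@J)))*np.sqrt(2*r.cost/12))
np.save("v.npy",v)
for tr in (0,.0045,.009):
    X=W(v,[.067,-.028+tr,.052])[0];print(tr,X,(proj(T,X)-[210,170])*7,(proj(S,X)-[190,155])*5)
    X=W(v,[.067,-.033+tr,.022])[0];print("  rear base",X,(proj(T,X)-[210,170])*7,(proj(S,X)-[190,155])*5)
for a in (.45,.6,.7,.8):
  for y in (-.02,.085):
    L=np.array([-.048+.093*np.cos(a)-.003*np.sin(a),y,.0165+.093*np.sin(a)+.003*np.cos(a)]);X=W(v,L)[0]
    print(a,y,X,(proj(T,X)-[210,170])*7,(proj(S,X)-[190,155])*5)
s=tri
for n,a,b in(("slideish",[266.7,191.7],[254.4,218.6]),):
    print(tri(T,a,S,b))
E
```

```text
[ 0.5073 -0.0463  0.0174 -0.0077] yaw deg 0.9945806785816566
[[-0.3201 -0.3942]
 [-0.0078 -0.3872]
 [ 0.0109 -0.1797]
 [-0.3414  0.1367]
 [ 0.2696  0.4998]
 [ 0.7531 -0.0639]
 [-0.9604  0.1497]
 [-0.6311  0.0938]]
std [0.0005 0.0007 0.0036 0.0015]
0 [ 0.5748 -0.0731  0.0443] [405.3821 140.5962] [327.4897 288.4744]
  rear base [ 0.5749 -0.0781  0.0143] [412.8875 153.6264] [329.0963 327.2693]
0.0045 [ 0.5747 -0.0686  0.0443] [395.5111 140.9035] [325.9764 281.9394]
  rear base [ 0.5748 -0.0736  0.0143] [403.2397 153.9273] [327.6079 320.758 ]
0.009 [ 0.5746 -0.0641  0.0443] [385.6393 141.2109] [324.4713 275.4392]
  rear base [ 0.5747 -0.0691  0.0143] [393.5912 154.2282] [326.1272 314.2806]
0.45 -0.02 [ 0.5421 -0.0657  0.052 ] [391.5647 208.3381] [266.0016 277.3985]
0.45 0.085 [0.5402 0.0393 0.052 ] [158.3665 215.6603] [236.1606 133.5189]
0.6 -0.02 [ 0.5347 -0.0658  0.0638] [393.4507 219.7241] [251.9706 266.4083]
0.6 0.085 [0.5329 0.0392 0.0638] [157.7889 227.1343] [222.6885 121.851 ]
0.7 -0.02 [ 0.5288 -0.0659  0.071 ] [394.75   229.8273] [240.756  259.9724]
0.7 0.085 [0.527  0.0391 0.071 ] [157.5039 237.2967] [211.9748 114.9586]
0.8 -0.02 [ 0.5223 -0.066   0.0776] [396.0668 241.8607] [228.1642 254.3499]
0.8 0.085 [0.5205 0.039  0.0776] [157.3046 249.3892] [199.9835 108.8803]
(array([ 0.5738, -0.0709,  0.0145]), np.float64(0.003752810813983431))
```

Run:
```python
from fit import *
np.set_printoptions(precision=4,suppress=True)
v=np.load("v.npy")
s=arm.observe();Rm=R.from_rotvec(s["ee_rot"]).as_matrix();print("tool axes cols\n",Rm, s["position"],s["clock"])
T=arm.get_image("top");S=arm.get_image("side")
for tt,ss in(([267.4,166.1],[286.3,211]),([306.8,208.9],[242,257]),([210,205],[232.5,165])):
    print("jar",tri(T,tt,S,ss),at_z(T,tt,.045))
for n,c,q in(("top",T,(252,175,288,205)),("side",S,(240,195,280,235))):
    im=c["frame"][q[1]:q[3],q[0]:q[2]]
    cv2.imwrite(f"pics/{n}2.png",cv2.resize(im,None,fx=14,fy=14,interpolation=cv2.INTER_NEAREST))
for n,c in(("T",T),("S",S)):
    for q in("tab_tip","latch_slide","leaf_edge","leaf_hinge"):
        r=arm.search_frame(c,q);print(n,q,[(np.round(x["at"],1).tolist(),round(x["score"],2)) for x in r[:3]])
```

```text
tool axes cols
 [[ 0.      0.356   0.9345]
 [ 0.      0.9345 -0.356 ]
 [-1.      0.      0.    ]] [0.2224 0.5841 0.2267] 1.6
jar (array([ 0.6594, -0.074 ,  0.0329]), np.float64(0.00436131439963832)) [ 0.6538 -0.0734  0.045 ]
jar (array([ 0.5168, -0.196 ,  0.0315]), np.float64(0.00480876134622266)) [ 0.5122 -0.1942  0.045 ]
jar (array([0.5323, 0.1114, 0.0464]), np.float64(0.006879542919433251)) [0.5291 0.1111 0.045 ]
T tab_tip []
T latch_slide [([265.4, 194.9], 0.62), ([386.1, 247.0], 0.59)]
T leaf_edge [([258.9, 216.7], 0.58)]
T leaf_hinge [([254.6, 213.2], 0.68)]
S tab_tip [([253.7, 217.8], 0.79), ([201.2, 363.7], 0.75), ([227.4, 204.0], 0.42)]
S latch_slide [([255.4, 217.9], 0.69), ([225.2, 205.7], 0.58)]
S leaf_edge [([224.3, 207.4], 0.6)]
S leaf_hinge [([226.5, 204.6], 0.73)]
```

View pics/top2.png

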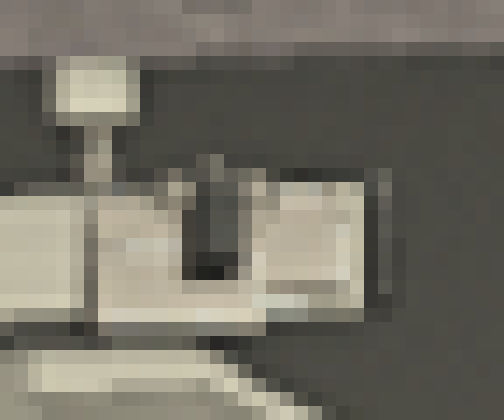

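View pics/side2.png

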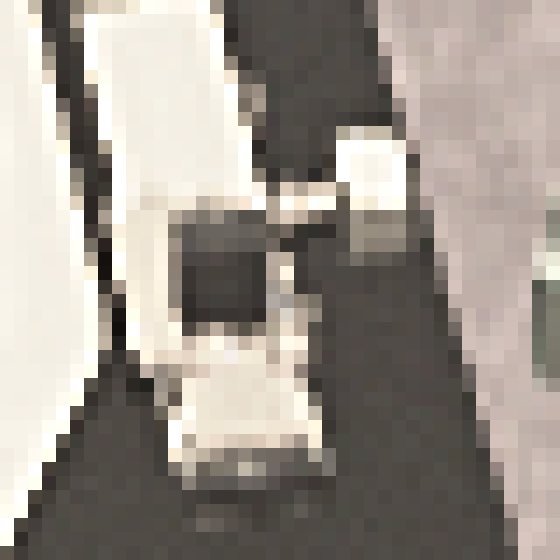

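Run:
```python
from fit import *
np.set_printoptions(precision=4,suppress=True)
T,S,r,W=fit();v=r.x
for a,b in(((267.3,190.5),(255.6,211)),((267.2,191),(255.6,211.5))):
    print("tab tip",tri(T,a,S,b),at_z(T,a,.044),at_z(T,a,.052),at_z(S,b,.044),at_z(S,b,.052))
# tolerate camera shift: side & top each an unknown small translation with prior 1.5mm, zf prior wide
own=np.array([[115,115],[115,-115],[-75,-115],[-75,115]])/1000
f=lambda a,k,o:(np.array(a)+.5)/k-.5+np.array(o)
t=f([[100,75],[583,60],[606,460],[108,474]],7,[210,170]);s=f([[362,131],[443,452],[100,508],[57,177]],5,[190,155])
def pr(c,X,d): 
    c=dict(c);c["position"]=np.array(c["position"])+d[:3];return proj(c,X)
for sz in(.02,.001):
  def res(q):
    X=W(q[:4],np.c_[own,np.full(4,.01)])
    return np.concatenate([np.array([pr(T,x,q[4:7])-t[i] for i,x in enumerate(X)]).ravel()/.4,np.array([pr(S,x,q[7:10])-s[i] for i,x in enumerate(X)]).ravel()/.4,q[4:]/.0015,[q[3]/sz]])
  r=least_squares(res,[.5,0,0,0]+[0]*6);print(sz,r.x,2*r.cost, np.sqrt(np.diag(np.linalg.inv(r.jac.T@r.jac)))[:4])
```

```text
tab tip (array([ 0.5741, -0.0707,  0.0483]), np.float64(0.002886883018104963)) [ 0.5735 -0.0711  0.044 ] [ 0.5718 -0.0707  0.052 ] [ 0.576  -0.0673  0.044 ] [ 0.5751 -0.073   0.052 ]
tab tip (array([ 0.5736, -0.0705,  0.0455]), np.float64(0.003970152518790085)) [ 0.5719 -0.0708  0.044 ] [ 0.5702 -0.0703  0.052 ] [ 0.5758 -0.0689  0.044 ] [ 0.5748 -0.0747  0.052 ]
0.02 [ 0.5076 -0.0453  0.0172 -0.0107  0.0003  0.0013  0.0003 -0.0003 -0.0013
 -0.0002] 13.399542071791137 [0.0012 0.0014 0.003  0.0026]
0.001 [ 0.5067 -0.0475  0.0172 -0.0014  0.0008 -0.0007  0.001  -0.0008  0.0007
  0.0022] 28.69078166293157 [0.0012 0.0013 0.003  0.0009]
```

servo_tool(plan=[[[3,-5,0],[0,0,4]],[[6,-10,0],[0,0,8]],[[8,-15,0],[0,0,12]],[[10,-20,0],[0,0,16]],[[12,-25,0],[0,0,20]],[[14.5,-30,0],[0,0,22]],[[17,-35,0],[0,0,22]],[[19.5,-40,0],[0,0,22]],[[22,-45,0],[0,0,22]],[[24.5,-50,0],[0,0,22]],[[27,-55,0],[0,0,22]],[[29,-60,0],[0,0,22]]], grip=0)

```text
clock: 3.4
position: [0.4855, 0.0434, 0.2271]
ee_rot: [-0.016, 1.57, 0.016]
force: [1.1, 0.7, 0.1]
width: 0.024
```

servo_tool(plan=[[[2,-4,0],[0,0,0]],[[2.8,-6.9,-2],[0,0,0]],[[2.8,-6.9,-6],[0,0,0]],[[2.8,-6.9,-10],[0,0,0]],[[2.8,-6.9,-13],[0,0,0]],[[2.8,-6.9,-13],[0,0,0]],[[2.8,-6.9,-13],[0,0,0]]])

```text
clock: 4.1
position: [0.5137, -0.0257, 0.0977]
ee_rot: [-0.016, 1.57, 0.016]
force: [-0.7, -0.7, -0.1]
width: 0.002
```

Run:
```python
from h import *
s=arm.observe();print(s["clock"],s["position"],s["force"],s["width"])
p=arm.get_image("side");im=p["frame"][130:270,180:320]
cv2.imwrite("pics/side3.png",cv2.resize(im,None,fx=4,fy=4,interpolation=cv2.INTER_CUBIC))
```

```text
4.1 [ 0.51370511 -0.02571627  0.09765766] [-0.69997881 -0.72953927 -0.07805202] 0.00217917534012848
```

View pics/side3.png

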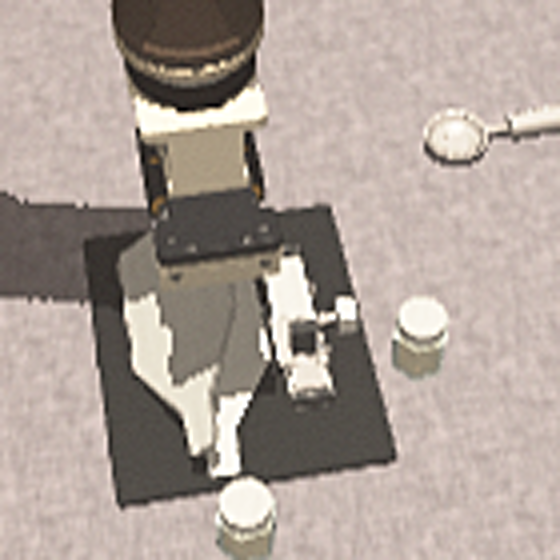

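servo_tool(plan=[[[0,0,-1],[0,0,0]],[[0,0,-1.7],[0,0,0]],[[0,0,-2.4],[0,0,0]],[[0,0,-3.1],[0,0,0]],[[0,0,-3.8],[0,0,0]],[[0,0,-4.5],[0,0,0]],[[0,0,-5.2],[0,0,0]],[[0,0,-5.9],[0,0,0]]])

```text
clock: 4.95
position: [0.5146, -0.0257, 0.0389]
ee_rot: [-0.016, 1.568, 0.016]
force: [0.8, 0.2, 2.4]
width: 0.008
```

servo_tool(plan=[[[0,0,-0.4],[0,0,0]],[[0,0,-0.8],[0,0,0]],[[0,0,-1.2],[0,0,0]],[[0,0,-1.5],[0,0,0]],[[0,0,-1.8],[0,0,0]]])

```text
clock: 5.45
position: [0.5148, -0.0257, 0.0208]
ee_rot: [-0.016, 1.568, 0.016]
force: [0.2, -0.1, 1.8]
width: 0.005
```

servo_tool(plan=[[[0,0,-0.2],[0,0,0]],[[0,0,-0.4],[0,0,0]],[[0,0,-0.6],[0,0,0]]])

```text
clock: 5.75
position: [0.5152, -0.0257, 0.0185]
ee_rot: [-0.014, 1.566, 0.017]
force: [-23.2, 1.4, 92.9]
width: 0.007
```

servo_tool(plan=[[[0,0,0.5],[0,0,0]],[[0,0,2],[0,0,0]],[[0,-1,5],[0,0,0]],[[0,-3,8],[0,0,0]],[[-1,-8,10],[0,0,0]],[[-1,-11,10],[0,0,0]],[[-1,-11,10],[0,0,0]]])

```text
clock: 6.45
position: [0.5044, -0.1414, 0.1195]
ee_rot: [-0.01, 1.565, 0.009]
force: [0.3, 0.1, -0.2]
width: 0.005
```

```bash
cat > snap.py <<'E'
import sys
from h import *
s=arm.observe();print(s["clock"],s["position"],s["force"],s["width"])
i=sys.argv[1]
for n,q,k in(("top",(210,160,320,250),7),("side",(190,150,300,270),5)):
    p=arm.get_image(n);im=p["frame"][q[1]:q[3],q[0]:q[2]]
    cv2.imwrite(f"pics/{n}{i}.png",cv2.resize(im,None,fx=k,fy=k,interpolation=cv2.INTER_CUBIC))
E
python3 snap.py 5
```

```text
6.45 [ 0.50443778 -0.14140078  0.1195468 ] [ 0.29864246  0.08611107 -0.22179226] 0.005428711227233144
```

View pics/top5.png

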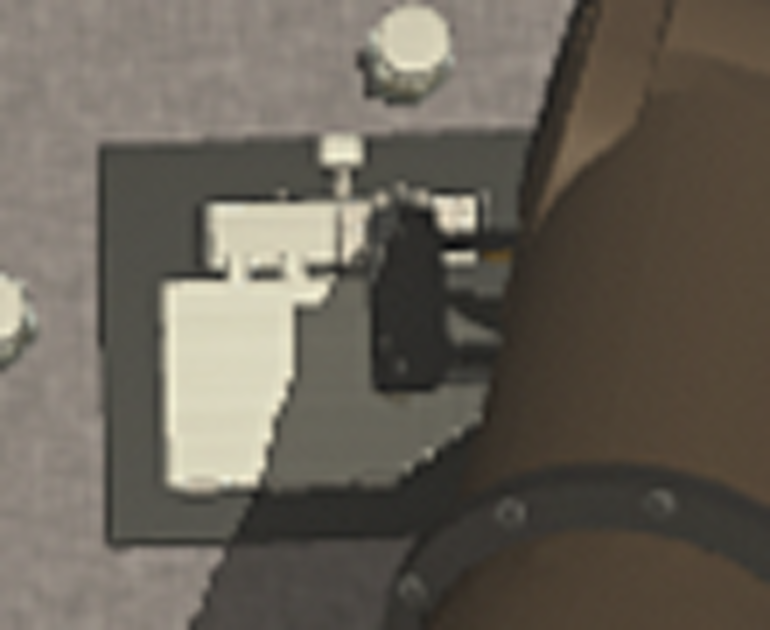

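View pics/side5.png

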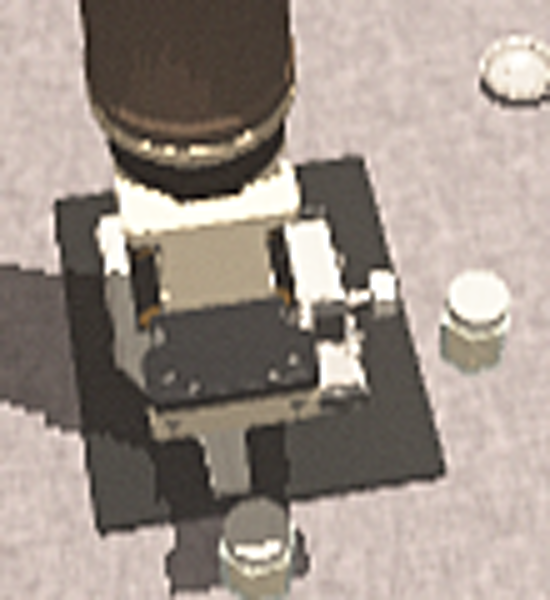

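servo_tool(plan=[[[4,1,0],[0,0,0]],[[7,2.3,0],[0,0,0]],[[7,2.3,-3],[0,0,0]],[[7,2.3,-6],[0,0,0]],[[7,2.3,-8],[0,0,0]],[[7,2.3,-8.5],[0,0,0]],[[7,2.3,-8.5],[0,0,0]]])

```text
clock: 7.25
position: [0.5739, -0.1119, 0.0325]
ee_rot: [-0.012, 1.569, 0.017]
force: [-0.6, 0.2, -0.0]
width: 0.005
```

```bash
python3 snap.py 6
```

```text
7.25 [ 0.57385821 -0.11191888  0.03246654] [-0.56506682  0.23310164 -0.04257475] 0.0051367040790052335
```

View pics/top6.png

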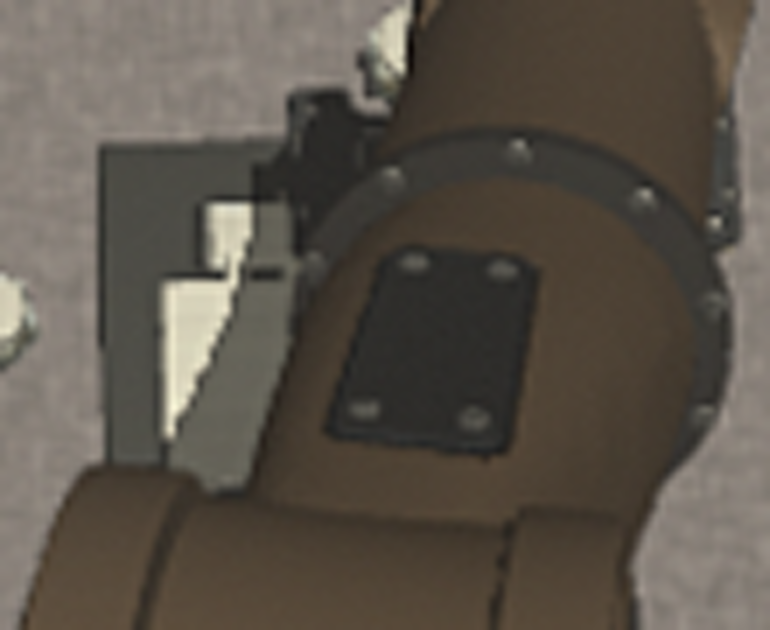

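View pics/side6.png

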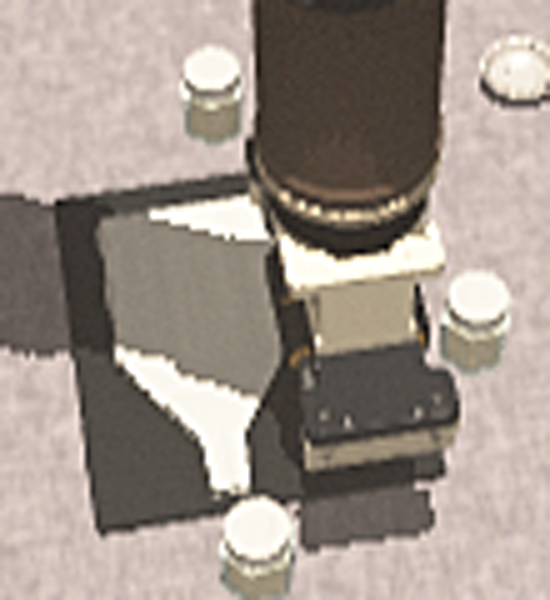

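servo_tool(plan=[[[0,0.6,0.1],[0,0,0]],[[0,1.2,0.1],[0,0,0]],[[0,1.7,0.1],[0,0,0]],[[0,2.2,0.1],[0,0,0]],[[0,2.7,0.1],[0,0,0]]])

```text
clock: 7.85
position: [0.5754, -0.0859, 0.0355]
ee_rot: [-0.013, 1.565, 0.015]
force: [0.3, -3.1, 3.0]
width: 0.004
```

servo_tool(plan=[[[0,0.5,-0.1],[0,0,0]],[[0,1.0,-0.1],[0,0,0]],[[0,1.5,-0.1],[0,0,0]],[[0,2.0,-0.1],[0,0,0]]])

```text
clock: 8.25
position: [0.5753, -0.0666, 0.0346]
ee_rot: [-0.012, 1.565, 0.014]
force: [-0.4, -2.8, 2.6]
width: -0.0
```

servo_tool(plan=[[[0,0.4,0],[0,0,0]],[[0,0.8,0],[0,0,0]],[[0,1.2,0],[0,0,0]],[[0,1.6,0],[0,0,0]],[[0,1.9,0],[0,0,0]]])

```text
clock: 8.75
position: [0.5751, -0.0469, 0.0344]
ee_rot: [-0.012, 1.566, 0.014]
force: [-1.1, -1.5, 1.9]
width: 0.005
```

servo_tool(plan=[[[0,0.15,0],[0,0,0]],[[0,0.3,0],[0,0,0]],[[0,0.4,0],[0,0,0]]])

```text
clock: 9.05
position: [0.5749, -0.0426, 0.0344]
ee_rot: [-0.013, 1.566, 0.015]
force: [-0.8, -2.6, 0.6]
width: 0.002
```

servo_tool(plan=[[[0,0.1,0],[0,0,0]],[[0,0.2,0],[0,0,0]]])

```text
clock: 9.25
position: [0.5749, -0.0406, 0.0344]
ee_rot: [-0.012, 1.566, 0.015]
force: [-0.4, -2.0, 1.1]
width: 0.002
```

servo_tool(plan=[[[0,0.1,0],[0,0,0]],[[0,0.2,0],[0,0,0]]])

```text
clock: 9.45
position: [0.5749, -0.0385, 0.0344]
ee_rot: [-0.012, 1.566, 0.014]
force: [-0.9, -2.3, 1.5]
width: 0.004
```

servo_tool(plan=[[[0,0.1,0],[0,0,0]],[[0,0.2,0],[0,0,0]]])

```text
clock: 9.65
position: [0.5748, -0.0379, 0.0344]
ee_rot: [-0.013, 1.566, 0.013]
force: [-0.5, -8.3, 1.7]
width: 0.005
```

servo_tool(plan=[[[0,0.1,0],[0,0,0]],[[0,0.2,0],[0,0,0]]])

```text
clock: 9.85
position: [0.5748, -0.0379, 0.0345]
ee_rot: [-0.013, 1.566, 0.01]
force: [-0.9, -11.0, 1.7]
width: 0.006
```

servo_tool(plan=[[[0,0.2,0],[0,0,0]],[[0,0.3,0],[0,0,0]],[[0,0.3,0],[0,0,0]]])

```text
clock: 10.15
position: [0.5748, -0.0379, 0.0346]
ee_rot: [-0.014, 1.565, 0.006]
force: [-0.7, -10.7, 2.3]
width: 0.007
```

servo_tool(plan=[[[0,-1,0],[0,0,0]],[[0,-2.5,0],[0,0,0]],[[0,-3,3],[0,0,0]],[[0,-3,7],[0,0,0]],[[-3,-7,12],[0,0,0]],[[-8,-11,15],[0,0,0]],[[-13,-15,15],[0,0,0]],[[-15,-20,15],[0,0,0]],[[-15,-20,15],[0,0,0]]])

```text
clock: 11.05
position: [0.424, -0.2384, 0.1852]
ee_rot: [-0.014, 1.564, 0.006]
force: [0.4, -1.0, 0.4]
width: 0.004
```

```bash
python3 snap.py 7
python3 - <<'E'
from h import *
from fit import *
T=arm.get_image("top");S=arm.get_image("side")
_,_,r,W=fit()
for v in (np.array([.5067,-.0475,.0172,0.]),):
  for t in(.028,.05,.056):
    X=W(v,[.067,-.028+t,.052])[0];print(t,X,(proj(T,X)-[210,160])*7,(proj(S,X)-[190,150])*5)
E
```

```text
11.05 [ 0.42400407 -0.23841019  0.18521834] [ 0.36249302 -1.04406513  0.35478729] 0.004164691834026405
0.028 [ 0.57369009 -0.04634766  0.052     ] [347.22856044 210.2296066 ] [317.48280717 266.87893663]
0.05 [ 0.57331171 -0.02435091  0.052     ] [298.6483646  211.73412435] [310.36670897 236.16325442]
0.056 [ 0.57320851 -0.0183518   0.052     ] [285.39600535 212.14454693] [308.45740609 227.92200496]
```

View pics/top7.png

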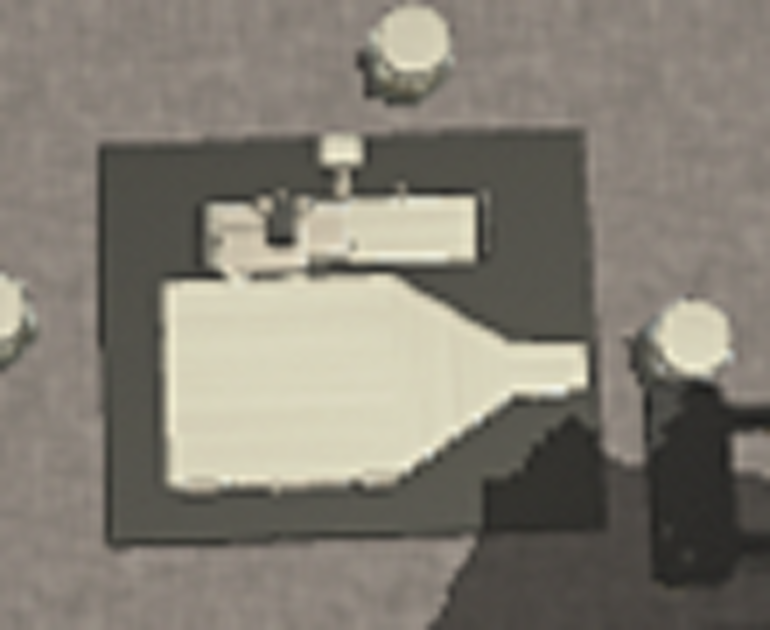

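View pics/side7.png

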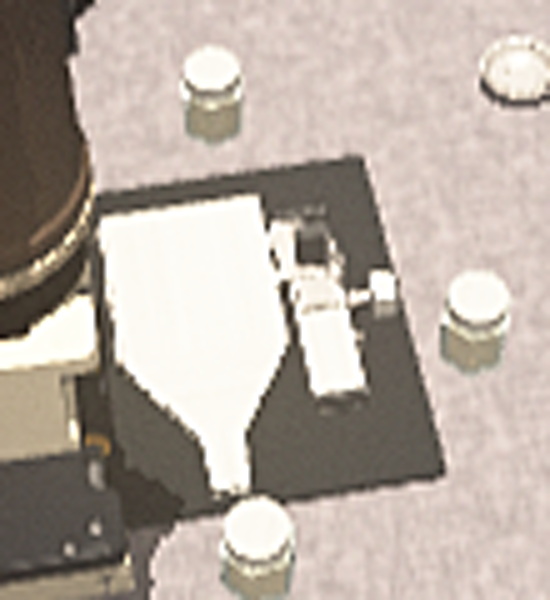

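Run:
```python
from cell import arm
print(arm.observe()["force"]); print(arm.sign_off())
```

```text
[-0.13601303  0.61045365 -0.34634644]
the job is handed in; nothing more can be done
None
```

The leaf is pressed flat and the latch is pushed fully home to the second stop. I handed the job in at about 11 s on the clock.

- **Leaf:** I pressed it down with the shut fingertips on its upper face until it hit the hard stop. Both camera views then showed it lying flat. At the stop the wrist force reached 92.9 N at its reading, under the 120 N limit but far more than the 2 to 5 N the leaf needs. I backed off at once.
- **Latch:** I pushed the tab's rear face with the outside of the closed fingers. It slid at about 2–3 N and then stopped firmly. It did not move at 8–11 N, which is above the roughly 8 N humps. I didn't see the two hump peaks in the force readings, which came only at the end of each move.
- **Final check:** With the arm clear, the last pictures show the tab level with the mouth-end steel mark, near where the model predicts for full travel. The slide's end is flush with the track end. By eye, the three loose jars and the spoon stood where they were. I did not re-check the mortar, pestle, tin and rack, but no move went near them.
- **Disagreement:** My camera fit put the drawer floor about 8 mm too low. Touching the leaf's stop at z ≈ 0.0185–0.0195 m showed the floor is at z ≈ 0, so I used that for the push.

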